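Load the swing-out centrifuge rotor in balanced pairs

ROBOT

A 7-joint arm with a two-finger parallel gripper is mounted at the origin on a cart in front of the work surface, level with it; the furniture and walls round the work are solid. World frame = base frame: x ahead of the robot, y to its left, z up, the work surface at z = 0. Lengths are in m, angles in rad, forces in N, time in s.
With the tool pointing down it reaches from about 0.425 to 0.925 m from the base axis. Payload 6.8 kg.
Tool frame: the origin (TCP) lies on the centre line of the jaws, within the pads' length; the fingertips stand 11 mm ahead of it and the grasp point (between the pads) lies 8 mm behind it; z points along the fingers, y is the line along which they close (so a half turn about z gives the same grasp; the last joint's range is limited). The gripper opens to 88 mm and grips with 3 to 60 N. Pads are 20 mm wide; open, the fingers measure 115 mm over their backs; the gripper's body (75 mm by 178 mm) begins 61 mm behind the grasp point.
Start: joints at [-1.439, 0.477, 0.022, 1.555, -0.011, 1.109, -0.083], TCP at [0.16, 0.656, 0.196] pointing down, gripper open.
Joint ranges: [-2.96, 2.96], [-0.34, 2.1], [-1.41, 1.46], [0.24, 2.44], [-1.37, 4.51], [0.17, 1.92], [-2.96, 2.96]. Speed limits (rad/s): [2.39, 2.39, 3.14, 3.14, 3.14, 3.14, 3.14].

INTERFACE

Orientations are given as [roll, pitch, yaw] about the fixed x, y, z axes, in that order (R = Rz(yaw) Ry(pitch) Rx(roll)).
In Python, from cell import telemetry, optics, robot gives the robot as it stands. The module is installed in compiled form; this text tells all that it offers.
- The arm moves only by the tool arm_command, never from a script. Its argument "series" is a list of rows, each a list of 5 numbers: the shift along the tool's x, y, z as a fraction of full scale, then the turn about the tool's z as a fraction of full scale, then the opening, from 0 (shut) to 1 (fully open). A call has 1 to 8 rows; each row is the pose to reach, as a shift and turn from the pose commanded when the call began, along the tool's axes at that moment, turning the shorter way round; what a row does not reach only later rows make up. Full scale, the value 1, is 0.1 m for a shift and pi rad for a turn. A row lasts 1/8 s, in which the tool goes at most 62.5 mm and 10.7 degrees, less where a joint would pass 70% of its speed; a pose out of reach is approached as far as the arm can. A call with a number of a shift or a turn outside -1 to 1 is refused whole. A call with a gripper value outside its range is refused whole. The fingers move at their own pace and stop on an object; "force" is the grip in N (left out, the last holds). Time passes only in rows, so rows that repeat a pose let the fingers close. It gives the time, the measured TCP pose, the force, the opening and the grip force at its end, in the units of the state.
- telemetry.sense(): the state, without advancing time (a new reading comes with each control period).
- optics.snapshot(name): name is "side" or "top"; returns the picture (420x560x3 uint8, red, green, blue); there is no depth.
- optics.camera_model(name): a dict with "fx", "fy", "cx", "cy" (pixels), "R" (3x3) and "t" (3): a world point X has camera coordinates R X + t. Camera axes: x right, y down, z forward; pixel columns grow to the right and rows downward; lengths in m; the calibration is good to about 2 mm. A picture is of the moment at which its call begins. camera_model takes no time and is no camera call.
- robot.finish_job(): hands the job in; it is judged then, once.
The state is a dict: "time_s": time; "joint_positions": joint angles; "joint_vel": joint speeds; "joint_torque": joint torques, N m; "ee_pos": TCP position; "tool_rot": TCP orientation; "wrist_force": force on the tool from outside, world axes, zero at the start; "torque": the same for the moment, N m; "finger_gap": finger opening in m; "gripper_force": force on a finger pad.
Only numpy, scipy, OpenCV 4.12 (cv2) and the standard library are available. Lean on these libraries where they do the work, as an engineer would, in place of code of your own. Each camera call takes 0.05 s, during which the arm holds its last target. There are 200 camera calls.

TASK

Load the four-bucket centrifuge rotor so that like sits opposite like: put the loose grey tube adapter into the bucket straight across the hub from the adapter that is already in, stand one 50 ml tube in each of the two adapters, and stand the two 250 ml bottles in the two remaining buckets. Everything ends upright on the bottom of its place; set things down rather than drop them, knock nothing over, leave the first adapter in its bucket and do not push the calculator, the carton or the white plate about.

Things in the scene. Friction and masses are not known exactly. Their poses are not given: they have to be found in the camera images.
- rotor: Centrifuge rotor, fixed and not turning: hub and four arms with four equal open round aluminium buckets, centres 95 mm from the hub at +x, +y, -x, -y of its frame. Origin: hub axis at worktop level, z up. Bucket: 86 mm inside diameter, wall 3 mm, inner floor 15 mm and rim 75 mm above the worktop. Arms between buckets 65 mm high, to 136 mm from axis; nut on hub 95 mm high.
- adapter_in: Grey plastic round tube adapter, 92 mm high: foot 68 mm diameter up to 60 mm, above it a neck 56 mm diameter (grip it there from above, fingers outside). Bore from the top 44 mm diameter, its floor 14 mm above the underside. About 0.12 kg. Origin: centre of underside, z up. Already sits in the +x bucket of the rotor, with 9 mm of play; stays there.
- adapter_loose: Grey plastic round tube adapter, 92 mm high: foot 68 mm diameter up to 60 mm, above it a neck 56 mm diameter (grip it there from above, fingers outside). Bore from the top 44 mm diameter, its floor 14 mm above the underside. About 0.12 kg. Origin: centre of underside, z up. This one stands loose on the worktop among the bottles and tubes.
- bottle_1: One of two equal 250 ml round glass bottles with wide blue screw cap, closed, half full; 69 mm in diameter, 140 mm high, 0.34 kg. The cap is 53 mm in diameter from 116 to 138 mm above the underside; lift by the cap from above. Origin: centre of the underside, z up.
- bottle_2: One of two equal 250 ml round glass bottles with wide blue screw cap, closed, half full; 69 mm in diameter, 140 mm high, 0.34 kg. The cap is 53 mm in diameter from 116 to 138 mm above the underside; lift by the cap from above. Origin: centre of the underside, z up.
- tube_1: One of two equal 50 ml plastic tubes with blue screw cap, standing on its own flat foot; 113 mm high, body 27 mm in diameter, cap 34 mm in diameter from 98 to 112 mm above the underside; lift by the cap from above. About 0.03 kg. Origin: centre of the underside, z up.
- tube_2: One of two equal 50 ml plastic tubes with blue screw cap, standing on its own flat foot; 113 mm high, body 27 mm in diameter, cap 34 mm in diameter from 98 to 112 mm above the underside; lift by the cap from above. About 0.03 kg. Origin: centre of the underside, z up.
- calculator: Bystander: dark pocket calculator lying flat, 150 x 102 x 21 mm. Origin: centre of the underside. Leave it alone.
- reagent_carton: Bystander: small white standing carton, 32 x 46 x 62 mm. Origin: centre of the underside. Leave it alone.
- plate_white: Bystander: white 96-well plate lying flat, 85 x 128 x 15 mm. Origin: centre of the underside. Leave it alone.

How it is judged:
By the outcome, as a careful person would: the job done as asked, in the order asked, and still so for the second after the job is handed in, with the robot touching nothing.
It also fails if it takes over 122 s, if anything falls off the work surface, if the arm or the gripper's body presses on something with over 40 N, if the wrist force passes 120 N, or if a joint passes its speed limit or range.

## Working session

There is one attempt and no reset: what is moved stays moved. The work goes in short steps, Python scripts to look and compute and a tool call to move; the robot and the scene stay as the last step left them, time stands still between calls to the robot, and variables do not carry over. Pictures are saved under pics/ and viewed, at most 14 in all, crops included, and the job is handed in when it is done.

Besides the shell and the picture viewer there is one more tool, called after "Request:" by a JSON object that holds its "name" and its "arguments", one argument or row to a line. arm_command: Moves the arm, as the interface text tells. Its arguments: {"type":"object","properties":{"series":{"type":"array"},"force":{"type":"number"}},"required":["series"]}

```bash
mkdir -p pics; python3 - <<'E'
from cell import telemetry, optics, robot
import cv2
s=telemetry.sense();print({k:s[k] for k in('time_s','ee_pos','tool_rot','finger_gap')})
for n in('top','side'):
    cv2.imwrite(f'pics/{n}0.png',optics.snapshot(n)[:,:,::-1]);print(n,optics.camera_model(n))
E
```

```text
{'time_s': 0.0, 'ee_pos': array([0.1601763 , 0.65507594, 0.19481008]), 'tool_rot': array([-3.13986044e+00,  1.23611387e-04,  2.90182898e+00]), 'finger_gap': 0.08796269737705337}
top {'fx': 416.0938022518817, 'fy': 416.0938022518817, 'cx': 269.4405497116686, 'cy': 212.2645286646583, 'R': array([[-0.00817547, -0.99993059, -0.00848392],
       [-0.99454911,  0.00901283, -0.10387892],
       [ 0.10394818,  0.00758842, -0.99455377]]), 't': array([-0.01133258,  0.59503362,  1.22727666])}
side {'fx': 428.2374681743947, 'fy': 428.2374681743947, 'cx': 274.7834880276532, 'cy': 212.59100253269224, 'R': array([[ 0.89147446, -0.45262012,  0.0202068 ],
       [-0.14770182, -0.33249597, -0.93146691],
       [ 0.42831935,  0.82739437, -0.36326448]]), 't': array([-0.542302  ,  0.13760646,  1.11188626])}
```

View pics/top0.png

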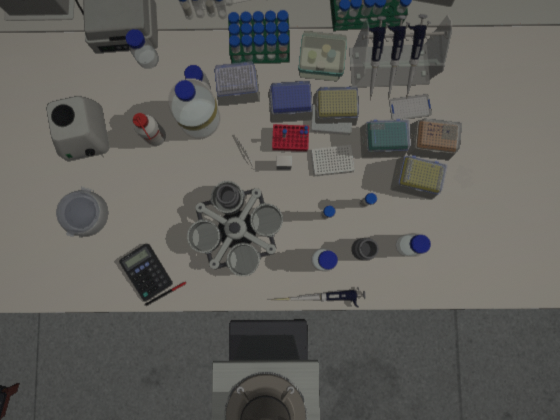

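View pics/side0.png

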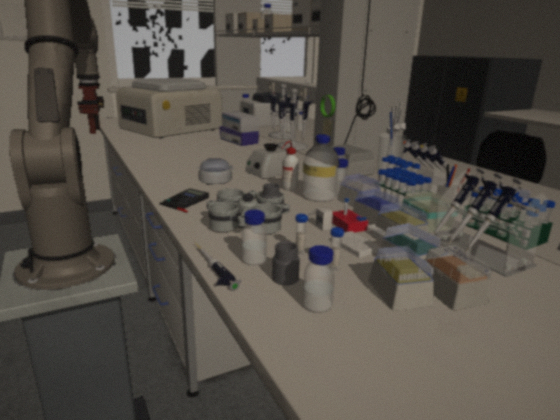

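The top picture shows the rotor hub near (235,228), with the fitted adapter in the far bucket at (228,194). The loose adapter is at (365,249). Bottle caps are at (325,260) and (420,244), and tube caps at (329,212) and (371,199).

```bash
cat > h.py <<'E'
import numpy as np, cv2
from cell import telemetry, optics, robot
def back(n,u,v,z):
    c=optics.camera_model(n);R=c['R'];t=c['t'];o=-R.T@t
    d=R.T@np.array([(u-c['cx'])/c['fx'],(v-c['cy'])/c['fy'],1]);return o+d*(z-o[2])/d[2]
def proj(n,X):
    c=optics.camera_model(n);p=c['R']@np.array(X)+c['t'];return c['cx']+c['fx']*p[0]/p[2],c['cy']+c['fy']*p[1]/p[2]
def blue(im,u,v,r):
    w=im[v-r:v+r+1,u-r:u+r+1].astype(int);m=((w[...,2]-w[...,0])>45).astype(np.uint8)
    n,l,s,c=cv2.connectedComponentsWithStats(m);i=1+np.argmax(s[1:,4]);return c[i]+[u-r,v-r],s[i]
E
python3 - <<'E'
from h import *
im=optics.snapshot('top')
for k,u,v,z in(('b1',325,260,.136),('b2',420,244,.136),('t1',329,212,.110),('t2',371,199,.110)):
    c,s=blue(im,u,v,12);print(k,c.round(1),s[2:],back('top',*c,z).round(4))
print('adl',back('top',365,248.5,.092),'hub',back('top',235,228,.095))
for k,u,v,z in(('in',228,194,.107),('R',266,220,.075),('near',242,259,.075),('L',205,236,.075)):print(k,back('top',u,v,z).round(4))
a=cv2.resize(im[170:290,180:300],None,fx=5,fy=5,interpolation=cv2.INTER_CUBIC);cv2.imwrite('pics/c1.png',a[:,:,::-1])
a=cv2.resize(im[185:285,305:440],None,fx=5.9,fy=5.9,interpolation=cv2.INTER_CUBIC);cv2.imwrite('pics/c2.png',a[:,:,::-1])
E
```

```text
b1 [327.6 259.4] [ 18  18 256] [ 0.4529 -0.1752  0.136 ]
b2 [420.6 243.5] [ 18  18 255] [ 0.4941 -0.4307  0.136 ]
t1 [329.1 210.9] [11 11 93] [ 0.589 -0.186  0.11 ]
t2 [370.9 198.1] [11 11 94] [ 0.6243 -0.3051  0.11  ]
adl [ 0.48242548 -0.28793301  0.092     ] hub [0.54386749 0.08191423 0.095     ]
in [0.6405 0.1009 0.107 ]
R [ 0.5678 -0.0066  0.075 ]
near [0.4555 0.0635 0.075 ]
L [0.5227 0.1709 0.075 ]
```

View pics/c1.png

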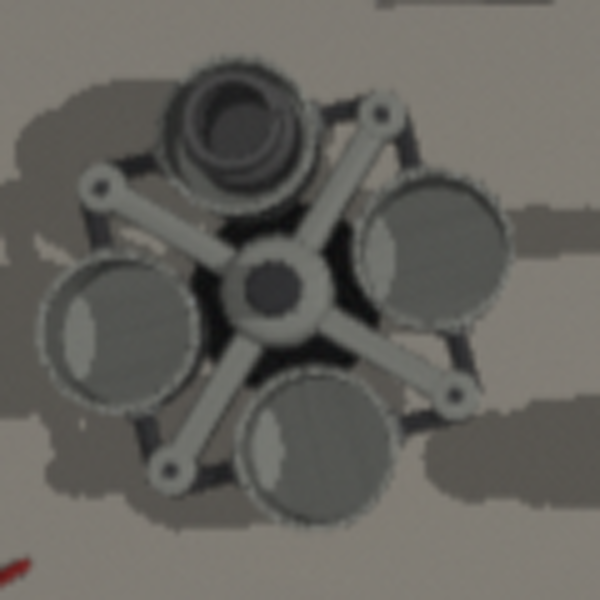

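View pics/c2.png

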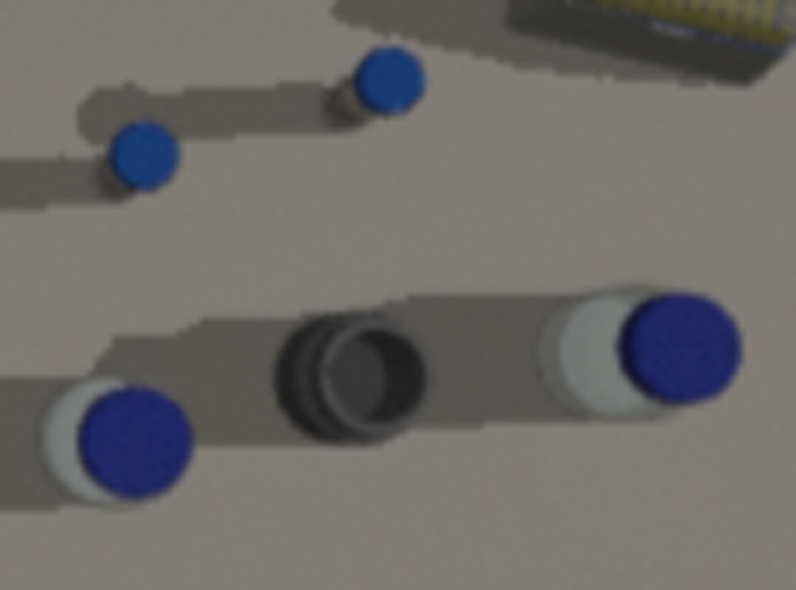

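```bash
python3 - <<'E'
from h import *
B=lambda u,v,z:back('top',u,v,z).round(4)
P=[B(227.8,196.6,.075),B(203.8,235.8,.075),B(243,259,.075),B(266.2,219.6,.075)]
c=sum(P)/4;ang=[np.arctan2(*(p-c)[1::-1])-i*np.pi/2 for i,p in enumerate(P)];a=np.mean(np.angle(np.exp(1j*np.array(ang))))
print(P,c,ang,a)
for i in range(4):print('+x +y -x -y'.split()[i],(c[:2]+.095*np.array([np.cos(a+i*np.pi/2),np.sin(a+i*np.pi/2)])).round(4))
print('hubnut',B(234.2,227.4,.095),'in',B(227.8,194.4,.107),'loose',B(367.9,248.8,.092))
s=telemetry.sense();print(s['time_s'],s['tool_rot'])
E
```

```text
[array([0.6376, 0.1049, 0.075 ]), array([0.5233, 0.1744, 0.075 ]), array([0.4554, 0.0606, 0.075 ]), array([ 0.5689, -0.0072,  0.075 ])] [0.5463   0.083175 0.075   ] [np.float64(0.23360744040550283), np.float64(0.24697659808123196), np.float64(-6.039760342550046), np.float64(-6.038141556835944)] 0.24226318836497934
+x [0.6385 0.106 ]
+y [0.5235 0.1754]
-x [0.4541 0.0604]
-y [ 0.5691 -0.0091]
hubnut [0.5456 0.0842 0.095 ] in [0.6393 0.1014 0.107 ] loose [ 0.4815 -0.2961  0.092 ]
0.15 [-3.14024622e+00  7.28392070e-05  2.90183311e+00]
```

Request:
{"name": "arm_command", "arguments": {
  "series": [
    [-0.2,-0.1,-0.3,0.05,1],
    [-0.5,-0.3,-0.6,0.11,1],
    [-0.8,-0.5,-0.8,0.17,1],
    [-1,-0.6,-0.85,0.22,1],
    [-1,-0.6,-0.85,0.28,1],
    [-1,-0.6,-0.85,0.34,1],
    [-1,-0.6,-0.85,0.39,1],
    [-1,-0.6,-0.85,0.424,1]
  ]
}}

```text
time_s: 1.15
ee_pos: [0.243, 0.5734, 0.2805]
tool_rot: [-3.141, 0.001, 1.566]
wrist_force: [-0.3, -0.4, 0.8]
finger_gap: 0.0876
gripper_force: 0.0
```

Request:
{"name": "arm_command", "arguments": {
  "series": [
    [-0.3,0.3,0,0,1],
    [-0.7,0.7,0,0,1],
    [-1,1,0,0,1]
  ]
}}

```text
time_s: 1.52
ee_pos: [0.3447, 0.4715, 0.2806]
tool_rot: [3.141, 0.001, 1.568]
wrist_force: [0.1, 0.5, -0.7]
finger_gap: 0.0879
gripper_force: 0.0
```

Request:
{"name": "arm_command", "arguments": {
  "series": [
    [-0.4,0.4,0,0,1],
    [-0.8,0.8,0,0,1],
    [-1,1,0,0,1]
  ]
}}

```text
time_s: 1.9
ee_pos: [0.4454, 0.3701, 0.2808]
tool_rot: [3.141, 0.001, 1.565]
wrist_force: [0.1, 0.7, 0.6]
finger_gap: 0.0879
gripper_force: 0.0
```

Request:
{"name": "arm_command", "arguments": {
  "series": [
    [-0.5,0.3,0,0,1],
    [-1,0.57,0,0,1]
  ]
}}

```text
time_s: 2.15
ee_pos: [0.5005, 0.272, 0.2805]
tool_rot: [-3.141, 0.0, 1.57]
wrist_force: [0.9, -0.1, 0.1]
finger_gap: 0.0876
gripper_force: 0.0
```

Request:
{"name": "arm_command", "arguments": {
  "series": [
    [-0.5,0,0,0,1],
    [-1,0,0,0,1]
  ]
}}

```text
time_s: 2.4
ee_pos: [0.4997, 0.1714, 0.2805]
tool_rot: [-3.141, 0.0, 1.569]
wrist_force: [0.9, -0.6, -0.5]
finger_gap: 0.0874
gripper_force: 0.0
```

Request:
{"name": "arm_command", "arguments": {
  "series": [
    [-0.5,0,0,0,1],
    [-1,0,0,0,1]
  ]
}}

```text
time_s: 2.65
ee_pos: [0.4993, 0.0717, 0.2807]
tool_rot: [-3.141, -0.0, 1.57]
wrist_force: [1.1, 0.7, -0.3]
finger_gap: 0.0877
gripper_force: 0.0
```

Request:
{"name": "arm_command", "arguments": {
  "series": [
    [-0.5,0,0,0,1],
    [-1,0,0,0,1]
  ]
}}

```text
time_s: 2.9
ee_pos: [0.4992, -0.0281, 0.2807]
tool_rot: [3.141, -0.0, 1.57]
wrist_force: [0.2, 0.0, 0.1]
finger_gap: 0.088
gripper_force: 0.0
```

Request:
{"name": "arm_command", "arguments": {
  "series": [
    [-0.5,0,0,0,1],
    [-1,0,0,0,1]
  ]
}}

```text
time_s: 3.15
ee_pos: [0.4991, -0.1281, 0.2808]
tool_rot: [3.141, -0.0, 1.57]
wrist_force: [0.4, -0.5, -1.3]
finger_gap: 0.0875
gripper_force: 0.0
```

Request:
{"name": "arm_command", "arguments": {
  "series": [
    [-0.5,0,0.3,0,1],
    [-1,0,0.6,0,1],
    [-1,0,0.6,0,1],
    [-1,0,0.6,0,1]
  ]
}}

```text
time_s: 3.65
ee_pos: [0.4994, -0.2261, 0.2207]
tool_rot: [-3.141, -0.0, 1.57]
wrist_force: [-0.3, -0.2, 0.7]
finger_gap: 0.0879
gripper_force: 0.0
```

Request:
{"name": "arm_command", "arguments": {
  "series": [
    [-0.4,-0.1,0,0,1],
    [-0.7,-0.18,0,0,1],
    [-0.7,-0.18,0.4,0,1],
    [-0.7,-0.18,0.8,0,1],
    [-0.7,-0.18,0.8,0,1]
  ]
}}

```text
time_s: 4.28
ee_pos: [0.4808, -0.2937, 0.1393]
tool_rot: [-3.138, -0.002, 1.573]
wrist_force: [0.6, -0.2, -0.4]
finger_gap: 0.0877
gripper_force: 0.0
```

```bash
python3 - <<'E'
from h import *
im=optics.snapshot('side');u,v=map(int,proj('side',(.4815,-.296,.1)));print(u,v,[np.round(proj('side',(.4815,-.296,z)),1) for z in(0,.06,.092)])
a=cv2.resize(im[v-50:v+50,u-65:u+65],None,fx=5,fy=5,interpolation=cv2.INTER_CUBIC);cv2.imwrite('pics/s1.png',a[:,:,::-1])
E
```

```text
284 242 [array([283.1, 278.4]), array([283.8, 257. ]), array([284.2, 245.2])]
```

View pics/s1.png

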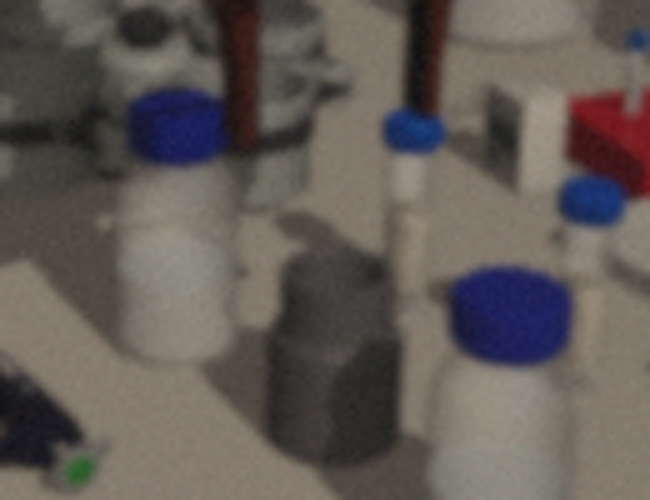

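The side crop shows the loose adapter's neck centred between the open fingers, at about (335,262) in the crop. I'm descending to grip it.

Request:
{"name": "arm_command", "arguments": {
  "series": [
    [-0.02,0.02,0.25,0,1],
    [-0.02,0.02,0.5,0,1],
    [-0.02,0.02,0.63,0,1],
    [-0.02,0.02,0.63,0,1],
    [-0.02,0.02,0.63,0,0.5],
    [-0.02,0.02,0.63,0,0.5],
    [-0.02,0.02,0.63,0,0.5],
    [-0.02,0.02,0.63,0,0.5]
  ],
  "force": 15
}}

```text
time_s: 5.32
ee_pos: [0.4834, -0.2986, 0.0779]
tool_rot: [3.141, 0.0, 1.57]
wrist_force: [0.6, 0.1, -0.4]
finger_gap: 0.0516
gripper_force: 0.0
```

Request:
{"name": "arm_command", "arguments": {
  "series": [
    [0,0,0,0,0.5],
    [0,0,0,0,0.5],
    [0,0,0,0,0.5],
    [0,0,0,0,0.5]
  ]
}}

```text
time_s: 5.82
ee_pos: [0.4832, -0.2986, 0.0777]
tool_rot: [-3.142, -0.0, 1.57]
wrist_force: [-0.2, 0.3, -0.0]
finger_gap: 0.0436
gripper_force: 0.0
```

```bash
python3 - <<'E'
from h import *
A=optics.snapshot('side')[190:310,220:350];B=optics.snapshot('top')[190:310,300:430]
a=[cv2.resize(x,(400,369),interpolation=cv2.INTER_CUBIC) for x in(A,B)];cv2.imwrite('pics/s2.png',np.hstack(a)[:,:,::-1])
E
```

```text
(no output)
```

View pics/s2.png

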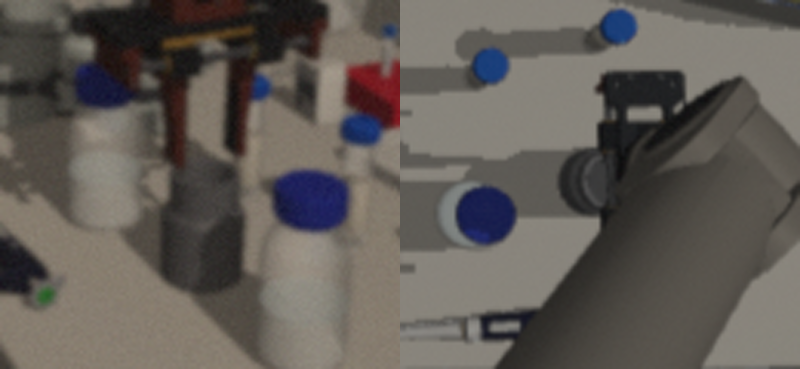

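```bash
python3 - <<'E'
from h import *
for y in(-.296,-.28):
  for z in(0,.06,.092):
    r=.028 if z>.06 else .034
    print(y,z,'top',np.round([proj('top',(.4815,y+d,z)) for d in(r,-r)],1).tolist(),np.round([proj('top',(.4815+d,y,z))[1] for d in(r,-r)],1))
s=telemetry.sense();print(s['ee_pos'])
print('tips side',np.round([proj('side',(.483+d,-.2986,.067)) for d in(-.028,.028)],1),'body top',np.round(proj('top',(.483,-.2986,.16)),1),np.round(proj('top',(.483+.089,-.2986,.16)),1))
E
```

```text
-0.296 0 top [[349.9, 249.4], [372.2, 249.2]] [238.2 260.5]
-0.296 0.06 top [[353.7, 249.1], [377.0, 248.9]] [237.3 260.7]
-0.296 0.092 top [[358.0, 248.9], [377.7, 248.7]] [238.9 258.7]
-0.28 0 top [[344.7, 249.4], [366.9, 249.3]] [238.2 260.5]
-0.28 0.06 top [[348.2, 249.1], [371.5, 248.9]] [237.4 260.7]
-0.28 0.092 top [[352.4, 248.9], [372.1, 248.8]] [239.  258.8]
[ 0.48326664 -0.29857218  0.07771548]
tips side [[274.7 257. ]
 [294.9 252.6]] body top [374.6 247.8] [373.4 214.8]
```

The grip missed. In the side view the fingertips end at the adapter's top, about 13 px (about 30 mm) higher than the reported pose projects. I'm opening the fingers and descending in small steps while watching the force.

Request:
{"name": "arm_command", "arguments": {
  "series": [
    [0,0,0,0,1],
    [0,0,0,0,1],
    [0,0,0,0,1],
    [0,0,0,0,1],
    [0,0,0,0,1],
    [0,0,0,0,1]
  ]
}}

```text
time_s: 6.68
ee_pos: [0.4833, -0.2986, 0.0777]
tool_rot: [3.142, -0.0, 1.57]
wrist_force: [0.3, -0.5, 0.2]
finger_gap: 0.088
gripper_force: 0.0
```

Request:
{"name": "arm_command", "arguments": {
  "series": [
    [0,0,0.05,0,1],
    [0,0,0.1,0,1],
    [0,0,0.15,0,1],
    [0,0,0.15,0,1]
  ]
}}

```text
time_s: 7.18
ee_pos: [0.4829, -0.2984, 0.0622]
tool_rot: [-3.141, -0.0, 1.57]
wrist_force: [0.2, -0.9, -0.4]
finger_gap: 0.0877
gripper_force: 0.0
```

```bash
python3 - <<'E'
from h import *
print(telemetry.sense()['wrist_force'])
A=optics.snapshot('side')[170:290,220:350]
cv2.imwrite('pics/s3.png',cv2.resize(A,(650,600),interpolation=cv2.INTER_CUBIC)[:,:,::-1])
E
```

```text
[ 0.19581186 -0.85663737 -0.41998513]
```

View pics/s3.png

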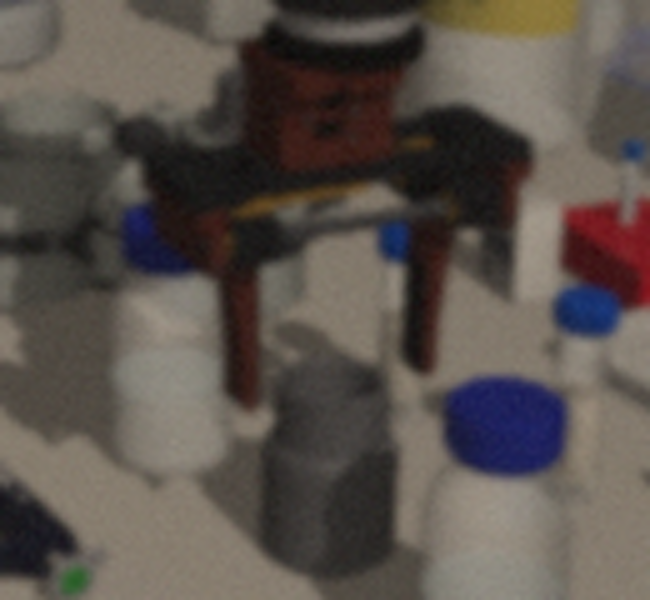

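The fingertips straddle the neck at (269,252) and (304,244) in full-image pixels, level with the adapter's top. So the tool sits about 31 mm higher than reported. I'm going 18 mm lower and closing.

Request:
{"name": "arm_command", "arguments": {
  "series": [
    [0.02,0,0.1,0,1],
    [0.02,0,0.18,0,1],
    [0.02,0,0.18,0,1],
    [0.02,0,0.18,0,0.55],
    [0.02,0,0.18,0,0.55],
    [0.02,0,0.18,0,0.55],
    [0.02,0,0.18,0,0.55],
    [0.02,0,0.18,0,0.55]
  ],
  "force": 15
}}

```text
time_s: 8.22
ee_pos: [0.4834, -0.2966, 0.0449]
tool_rot: [3.141, 0.0, 1.57]
wrist_force: [0.1, 0.1, 2.5]
finger_gap: 0.0572
gripper_force: 15.0
```

Request:
{"name": "arm_command", "arguments": {
  "series": [
    [0,0,0,0,0.4],
    [0,0,0,0,0.4],
    [0,0,0,0,0.4]
  ]
}}

```text
time_s: 8.6
ee_pos: [0.4834, -0.2966, 0.0449]
tool_rot: [3.141, 0.0, 1.57]
wrist_force: [-1.0, 0.1, 4.0]
finger_gap: 0.0572
gripper_force: 15.0
```

Request:
{"name": "arm_command", "arguments": {
  "series": [
    [0,0,-0.1,0,0.4],
    [0,0,-0.4,0,0.4],
    [0,0,-0.7,0,0.4],
    [0,0,-1,0,0.4],
    [0,0,-1,0,0.4]
  ],
  "force": 20
}}

```text
time_s: 9.22
ee_pos: [0.4845, -0.2974, 0.1468]
tool_rot: [3.138, 0.001, 1.57]
wrist_force: [-0.1, -0.3, -1.7]
finger_gap: 0.0569
gripper_force: 20.0
```

Request:
{"name": "arm_command", "arguments": {
  "series": [
    [0,0,-0.3,0,0.4],
    [0,0,-0.6,0,0.4],
    [0.2,0,-0.75,0,0.4],
    [0.5,0,-0.75,0,0.4],
    [0.8,0,-0.75,0,0.4],
    [1,0,-0.75,0,0.4]
  ]
}}

```text
time_s: 9.98
ee_pos: [0.4827, -0.1946, 0.2185]
tool_rot: [-3.14, -0.001, 1.571]
wrist_force: [0.5, 0.4, -1.6]
finger_gap: 0.0572
gripper_force: 20.0
```

Request:
{"name": "arm_command", "arguments": {
  "series": [
    [0.35,0,0,0,0.4],
    [0.7,0,0,0,0.4],
    [1,0,0,0,0.4]
  ]
}}

```text
time_s: 10.35
ee_pos: [0.4826, -0.0949, 0.2186]
tool_rot: [-3.14, -0.0, 1.571]
wrist_force: [0.8, 0.1, -1.3]
finger_gap: 0.0576
gripper_force: 20.0
```

Request:
{"name": "arm_command", "arguments": {
  "series": [
    [0.35,-0.1,0,0,0.4],
    [0.7,-0.2,0,0,0.4],
    [1,-0.29,0,0,0.4]
  ]
}}

```text
time_s: 10.72
ee_pos: [0.4532, 0.0049, 0.2187]
tool_rot: [-3.14, 0.0, 1.571]
wrist_force: [-0.2, -0.5, -1.5]
finger_gap: 0.0573
gripper_force: 20.0
```

Request:
{"name": "arm_command", "arguments": {
  "series": [
    [0.3,0,0,0,0.4],
    [0.57,0,0,0,0.4],
    [0.57,0,0.3,0,0.4],
    [0.57,0,0.5,0,0.4],
    [0.57,0,0.5,0,0.4]
  ]
}}

```text
time_s: 11.35
ee_pos: [0.4527, 0.0599, 0.1678]
tool_rot: [-3.137, 0.002, 1.57]
wrist_force: [-0.0, 0.0, -0.3]
finger_gap: 0.0573
gripper_force: 20.0
```

```bash
python3 - <<'E'
from h import *
print(telemetry.sense()['wrist_force'])
A=optics.snapshot('side')[150:270,180:310];B=optics.snapshot('top')[170:290,180:310]
a=[cv2.resize(x,(400,369),interpolation=cv2.INTER_CUBIC) for x in(A,B)];cv2.imwrite('pics/s4.png',np.hstack(a)[:,:,::-1])
z=.055
for zz in(.075,):
  for i,d in enumerate([(.046,0),(-.046,0),(0,.046),(0,-.046)]):print('rim',np.round(proj('side',(.4541+d[0],.0604+d[1],zz)),1))
E
```

```text
[-0.01889328  0.01672327 -0.29915731]
rim [236.  204.3]
rim [208.  208.5]
rim [217.1 201.7]
rim [227.5 211.2]
```

View pics/s4.png

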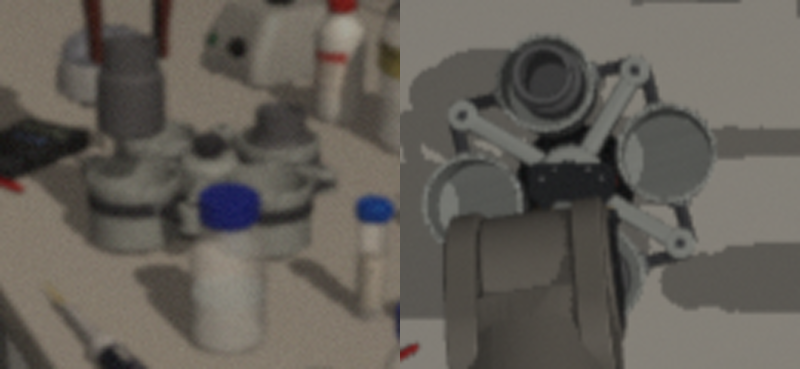

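The side view shows the adapter at u≈223, centred over the near bucket (rim 208–236). I'm lowering it.

Request:
{"name": "arm_command", "arguments": {
  "series": [
    [0,0.01,0.3,0,0.4],
    [0,0.01,0.6,0,0.4],
    [0,0.01,0.85,0,0.4],
    [0,0.01,0.95,0,0.4],
    [0,0.01,1,0,0.4],
    [0,0.01,1,0,0.4]
  ]
}}

```text
time_s: 12.2
ee_pos: [0.4562, 0.0606, 0.0703]
tool_rot: [3.141, -0.0, 1.57]
wrist_force: [0.5, 0.1, -1.6]
finger_gap: 0.0572
gripper_force: 20.0
```

Request:
{"name": "arm_command", "arguments": {
  "series": [
    [0,0,0.03,0,0.4],
    [0,0,0.06,0,0.4],
    [0,0,0.075,0,0.4],
    [0,0,0.075,0,0.4]
  ]
}}

```text
time_s: 12.7
ee_pos: [0.4556, 0.0604, 0.0622]
tool_rot: [-3.141, 0.0, 1.57]
wrist_force: [0.2, 0.0, -1.8]
finger_gap: 0.0574
gripper_force: 20.0
```

Request:
{"name": "arm_command", "arguments": {
  "series": [
    [0,0,0.01,0,0.4],
    [0,0,0.02,0,0.4],
    [0,0,0.02,0,0.4]
  ]
}}

```text
time_s: 13.08
ee_pos: [0.4556, 0.0604, 0.0602]
tool_rot: [-3.142, 0.0, 1.57]
wrist_force: [-0.3, 0.3, -2.0]
finger_gap: 0.0569
gripper_force: 20.0
```

Request:
{"name": "arm_command", "arguments": {
  "series": [
    [0,0,0,0,0.75],
    [0,0,0,0,0.75],
    [0,0,0,0,0.75],
    [0,0,-0.1,0,0.75],
    [0,0,-0.5,0,0.75],
    [0,0,-1,0,0.75],
    [0,0,-1,0,0.75]
  ]
}}

```text
time_s: 13.95
ee_pos: [0.4583, 0.061, 0.1638]
tool_rot: [3.135, -0.004, 1.57]
wrist_force: [0.6, -0.0, -0.1]
finger_gap: 0.0658
gripper_force: 0.0
```

Request:
{"name": "arm_command", "arguments": {
  "series": [
    [0,0,-0.3,0,1],
    [-0.4,0.2,-0.3,0,1],
    [-0.8,0.4,-0.3,0,1],
    [-1,0.5,-0.3,0,1]
  ]
}}

```text
time_s: 14.45
ee_pos: [0.5058, -0.0419, 0.1899]
tool_rot: [-3.141, 0.001, 1.567]
wrist_force: [-0.2, 1.2, 0.9]
finger_gap: 0.0878
gripper_force: 0.0
```

Request:
{"name": "arm_command", "arguments": {
  "series": [
    [-0.5,0.25,0,0,1],
    [-1,0.5,0,0,1]
  ]
}}

```text
time_s: 14.7
ee_pos: [0.5558, -0.1404, 0.1896]
tool_rot: [-3.141, -0.001, 1.571]
wrist_force: [0.4, 0.5, 1.0]
finger_gap: 0.0879
gripper_force: 0.0
```

Request:
{"name": "arm_command", "arguments": {
  "series": [
    [-0.3,0.2,0,0,1],
    [-0.47,0.31,0.2,0,1],
    [-0.47,0.31,0.4,0,1],
    [-0.47,0.31,0.4,0,1]
  ]
}}

```text
time_s: 15.2
ee_pos: [0.5844, -0.1851, 0.1478]
tool_rot: [-3.137, -0.001, 1.57]
wrist_force: [0.4, -0.7, -1.2]
finger_gap: 0.0881
gripper_force: 0.0
```

```bash
python3 - <<'E'
from h import *
s=telemetry.sense();print(s['ee_pos'])
im=optics.snapshot('side')
for k,p in(('t1',(.589,-.186,.105)),('t2',(.6243,-.3051,.105)),('b1',(.4529,-.1752,.128)),('b2',(.4941,-.4307,.128))):
    u,v=proj('side',p);c,st=blue(im,int(u),int(v),14);print(k,(u,v),c,st)
A=im[150:270,230:360]
cv2.imwrite('pics/s5.png',cv2.resize(A,(520,480),interpolation=cv2.INTER_CUBIC)[:,:,::-1])
E
```

```text
[ 0.584379   -0.18509562  0.14784864]
t1 (np.float64(300.02390502372424), np.float64(217.9434986949119)) [301.57142857 217.65714286] [11 11 11  8 70]
t2 (np.float64(335.5402937650204), np.float64(231.87937775982581)) [337.31395349 231.61627907] [11 11 12  9 86]
b1 (np.float64(253.00772372034933), np.float64(216.33297100251798)) [254.48453608 216.43298969] [  7   8  17  14 194]
b2 (np.float64(319.30000483897237), np.float64(253.80490436173457)) [321.76975945 254.33676976] [  6   7  21  18 291]
```

View pics/s5.png

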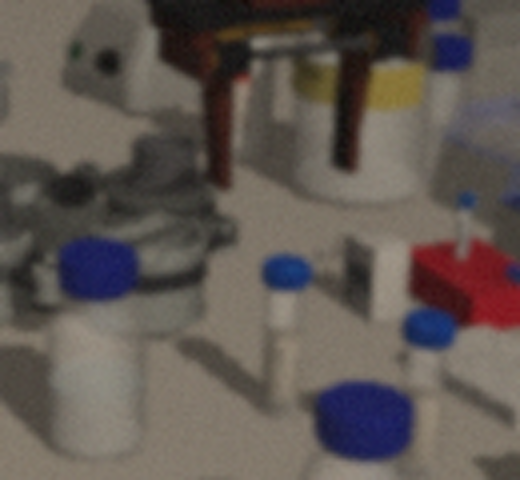

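The fingertips at full-image (285,197) and (316,192) straddle tube 1's cap at (302,218). The height offset is consistent with the earlier one.

Request:
{"name": "arm_command", "arguments": {
  "series": [
    [0,0.04,0.3,0,1],
    [0,0.04,0.6,0,1],
    [0,0.04,0.78,0,1],
    [0,0.04,0.78,0,1],
    [0,0.04,0.78,0,0.3],
    [0,0.04,0.78,0,0.3],
    [0,0.04,0.78,0,0.3],
    [0,0.04,0.78,0,0.3]
  ],
  "force": 10
}}

```text
time_s: 16.25
ee_pos: [0.5906, -0.1867, 0.0726]
tool_rot: [3.141, -0.0, 1.57]
wrist_force: [0.7, -0.6, -1.1]
finger_gap: 0.0517
gripper_force: 0.0
```

Request:
{"name": "arm_command", "arguments": {
  "series": [
    [0,0,0,0,0.3],
    [0,0,0,0,0.3],
    [0,0,0,0,0.3],
    [0,0,0,0,0.3]
  ]
}}

```text
time_s: 16.75
ee_pos: [0.5904, -0.1867, 0.0722]
tool_rot: [-3.141, -0.0, 1.57]
wrist_force: [-0.9, 0.3, 0.4]
finger_gap: 0.0343
gripper_force: 10.0
```

Request:
{"name": "arm_command", "arguments": {
  "series": [
    [0,0,-0.2,0,0.2],
    [0,0,-0.6,0,0.2],
    [0,0,-1,0,0.2],
    [0,0,-1,0,0.2]
  ],
  "force": 12
}}

```text
time_s: 17.25
ee_pos: [0.5927, -0.188, 0.1768]
tool_rot: [3.135, 0.001, 1.569]
wrist_force: [-0.4, 0.0, -0.8]
finger_gap: 0.0339
gripper_force: 12.0
```

Request:
{"name": "arm_command", "arguments": {
  "series": [
    [0,0,-0.3,0,0.2],
    [0.2,0.1,-0.5,0,0.2],
    [0.5,0.3,-0.5,0,0.2],
    [0.8,0.5,-0.5,0,0.2],
    [1,0.5,-0.5,0,0.2]
  ]
}}

```text
time_s: 17.88
ee_pos: [0.6409, -0.0846, 0.2216]
tool_rot: [-3.141, 0.0, 1.572]
wrist_force: [-0.4, -0.0, -0.7]
finger_gap: 0.0341
gripper_force: 12.0
```

Request:
{"name": "arm_command", "arguments": {
  "series": [
    [0.35,0,0,0,0.2],
    [0.7,0,0,0,0.2],
    [1,0,0,0,0.2]
  ]
}}

```text
time_s: 18.25
ee_pos: [0.6393, 0.0139, 0.222]
tool_rot: [-3.14, 0.0, 1.569]
wrist_force: [0.2, -0.2, -0.6]
finger_gap: 0.034
gripper_force: 12.0
```

Request:
{"name": "arm_command", "arguments": {
  "series": [
    [0.35,0,0,0,0.2],
    [0.7,0,0,0,0.2],
    [0.89,0,0.1,0,0.2],
    [0.89,0,0.3,0,0.2],
    [0.89,0,0.3,0,0.2]
  ]
}}

```text
time_s: 18.88
ee_pos: [0.6388, 0.0999, 0.1897]
tool_rot: [-3.137, 0.002, 1.568]
wrist_force: [0.4, 0.2, 0.2]
finger_gap: 0.034
gripper_force: 12.0
```

```bash
python3 - <<'E'
from h import *
print(telemetry.sense()['ee_pos'])
A=optics.snapshot('side')[130:250,200:330];B=optics.snapshot('top')[150:270,180:310]
a=[cv2.resize(x,(400,369),interpolation=cv2.INTER_CUBIC) for x in(A,B)];cv2.imwrite('pics/s6.png',np.hstack(a)[:,:,::-1])
print(proj('side',(.6393,.1014,.107)),proj('side',(.6393,.1014,.12)))
E
```

```text
[0.63884812 0.09994516 0.18971356]
(np.float64(269.95979603281745), np.float64(185.5926493158457)) (np.float64(270.0227079462045), np.float64(181.86684805975491))
```

View pics/s6.png

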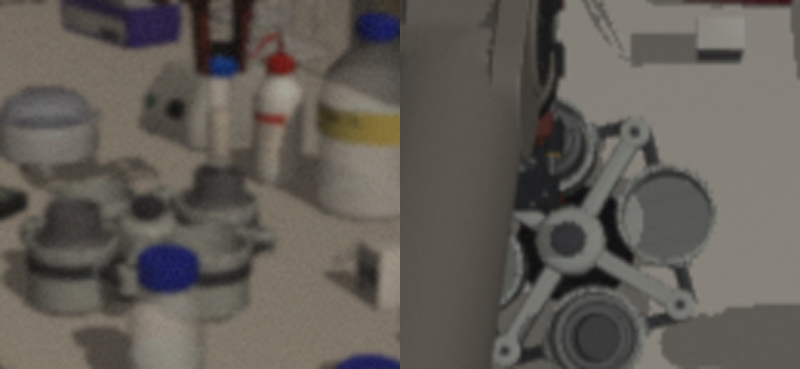

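The tube at (220,158) is lined up over the far adapter's mouth at (219,178) in the crop. The near adapter is seated upright. I'm lowering the tube.

Request:
{"name": "arm_command", "arguments": {
  "series": [
    [0.01,0,0.25,0,0.2],
    [0.01,0,0.5,0,0.2],
    [0.01,0,0.7,0,0.2],
    [0.01,0,0.8,0,0.2],
    [0.01,0,0.85,0,0.2],
    [0.01,0,0.87,0,0.2],
    [0.01,0,0.88,0,0.2],
    [0.01,0,0.88,0,0.2]
  ]
}}

```text
time_s: 19.98
ee_pos: [0.641, 0.1033, 0.1047]
tool_rot: [3.141, -0.0, 1.57]
wrist_force: [0.2, 0.2, 0.2]
finger_gap: 0.0341
gripper_force: 12.0
```

Request:
{"name": "arm_command", "arguments": {
  "series": [
    [0,0,0.02,0,0.2],
    [0,0,0.03,0,0.2],
    [0,0,0.035,0,0.2],
    [0,0,0.035,0,0.2]
  ]
}}

```text
time_s: 20.48
ee_pos: [0.6409, 0.1033, 0.1012]
tool_rot: [3.141, -0.0, 1.57]
wrist_force: [-1.2, -0.1, 4.9]
finger_gap: 0.0341
gripper_force: 12.0
```

Request:
{"name": "arm_command", "arguments": {
  "series": [
    [0,0,0,0,0.6],
    [0,0,0,0,0.6],
    [0,0,0,0,0.6],
    [0,0,-0.1,0,0.6],
    [0,0,-0.5,0,0.6],
    [0,0,-1,0,0.6],
    [0,0,-1,0,0.6]
  ]
}}

```text
time_s: 21.35
ee_pos: [0.6436, 0.1029, 0.2057]
tool_rot: [3.134, -0.002, 1.569]
wrist_force: [-0.8, -0.7, -0.8]
finger_gap: 0.0528
gripper_force: 0.0
```

Request:
{"name": "arm_command", "arguments": {
  "series": [
    [-0.4,0,0,0,1],
    [-0.8,0,0,0,1],
    [-1,0,0,0,1]
  ]
}}

```text
time_s: 21.72
ee_pos: [0.6401, 0.0006, 0.2007]
tool_rot: [-3.141, 0.001, 1.567]
wrist_force: [0.6, 0.6, 0.3]
finger_gap: 0.0792
gripper_force: 0.0
```

Request:
{"name": "arm_command", "arguments": {
  "series": [
    [-0.5,0,0,0,1],
    [-1,0,0,0,1]
  ]
}}

```text
time_s: 21.98
ee_pos: [0.6407, -0.0965, 0.2003]
tool_rot: [-3.141, -0.001, 1.572]
wrist_force: [0.6, 0.5, 0.2]
finger_gap: 0.088
gripper_force: 0.0
```

Request:
{"name": "arm_command", "arguments": {
  "series": [
    [-0.5,0,0,0,1],
    [-1,0,0,0,1]
  ]
}}

```text
time_s: 22.22
ee_pos: [0.6406, -0.197, 0.2003]
tool_rot: [-3.141, -0.001, 1.571]
wrist_force: [0.8, -0.9, 0.8]
finger_gap: 0.0877
gripper_force: 0.0
```

Request:
{"name": "arm_command", "arguments": {
  "series": [
    [-0.5,-0.1,0,0,1],
    [-1,-0.15,0,0,1],
    [-1,-0.15,0.2,0,1],
    [-1,-0.15,0.5,0,1],
    [-1,-0.15,0.5,0,1]
  ]
}}

```text
time_s: 22.85
ee_pos: [0.6244, -0.2936, 0.1475]
tool_rot: [-3.137, -0.003, 1.572]
wrist_force: [0.0, 0.3, 0.1]
finger_gap: 0.088
gripper_force: 0.0
```

Request:
{"name": "arm_command", "arguments": {
  "series": [
    [-0.1,0,0.2,0,1],
    [-0.1,0,0.5,0,1],
    [-0.1,0,0.78,0,1],
    [-0.1,0,0.78,0,1],
    [-0.1,0,0.78,0,0.3],
    [-0.1,0,0.78,0,0.3],
    [-0.1,0,0.78,0,0.3],
    [-0.1,0,0.78,0,0.3]
  ],
  "force": 10
}}

```text
time_s: 23.85
ee_pos: [0.6255, -0.3068, 0.0733]
tool_rot: [3.141, 0.0, 1.57]
wrist_force: [0.0, 0.4, -0.5]
finger_gap: 0.0512
gripper_force: 0.0
```

Request:
{"name": "arm_command", "arguments": {
  "series": [
    [0,0,0,0,0.3],
    [0,0,0,0,0.3],
    [0,0,0,0,0.3],
    [0,0,0,0,0.3]
  ]
}}

```text
time_s: 24.35
ee_pos: [0.6253, -0.3068, 0.0728]
tool_rot: [3.141, 0.0, 1.57]
wrist_force: [-0.2, -0.3, 0.4]
finger_gap: 0.0343
gripper_force: 10.0
```

Request:
{"name": "arm_command", "arguments": {
  "series": [
    [0,0,-0.2,0,0.2],
    [0,0,-0.6,0,0.2],
    [0,0,-1,0,0.2],
    [0,0,-1,0,0.2]
  ],
  "force": 12
}}

```text
time_s: 24.85
ee_pos: [0.6272, -0.3086, 0.1779]
tool_rot: [3.135, 0.003, 1.569]
wrist_force: [-0.8, -0.0, -0.4]
finger_gap: 0.0341
gripper_force: 12.0
```

Request:
{"name": "arm_command", "arguments": {
  "series": [
    [0,0,-0.3,0,0.2],
    [0.2,-0.1,-0.5,0,0.2],
    [0.5,-0.2,-0.5,0,0.2],
    [0.8,-0.3,-0.5,0,0.2],
    [1,-0.4,-0.5,0,0.2]
  ]
}}

```text
time_s: 25.48
ee_pos: [0.5848, -0.2048, 0.2224]
tool_rot: [-3.141, -0.001, 1.571]
wrist_force: [1.1, 0.2, 0.3]
finger_gap: 0.034
gripper_force: 12.0
```

Request:
{"name": "arm_command", "arguments": {
  "series": [
    [0.35,-0.1,0,0,0.2],
    [0.7,-0.2,0,0,0.2],
    [1,-0.4,0,0,0.2]
  ]
}}

```text
time_s: 25.85
ee_pos: [0.545, -0.105, 0.2224]
tool_rot: [-3.141, -0.0, 1.571]
wrist_force: [0.6, 0.1, -0.1]
finger_gap: 0.0338
gripper_force: 12.0
```

Request:
{"name": "arm_command", "arguments": {
  "series": [
    [0.35,-0.2,0,0,0.2],
    [0.7,-0.4,0,0,0.2],
    [1,-0.5,0,0,0.2]
  ]
}}

```text
time_s: 26.22
ee_pos: [0.494, -0.0054, 0.2225]
tool_rot: [-3.14, -0.001, 1.57]
wrist_force: [0.3, 0.6, -0.0]
finger_gap: 0.0341
gripper_force: 12.0
```

Request:
{"name": "arm_command", "arguments": {
  "series": [
    [0.35,-0.2,0,0,0.2],
    [0.68,-0.4,0,0,0.2],
    [0.68,-0.4,0.1,0,0.2],
    [0.68,-0.4,0.3,0,0.2],
    [0.68,-0.4,0.3,0,0.2]
  ]
}}

```text
time_s: 26.85
ee_pos: [0.4547, 0.06, 0.1915]
tool_rot: [-3.139, 0.002, 1.568]
wrist_force: [0.2, -0.7, 0.2]
finger_gap: 0.0343
gripper_force: 12.0
```

```bash
python3 - <<'E'
from h import *
print(telemetry.sense()['ee_pos'])
A=optics.snapshot('side')[130:250,180:310];B=optics.snapshot('top')[150:270,180:310]
a=[cv2.resize(x,(400,369),interpolation=cv2.INTER_CUBIC) for x in(A,B)];cv2.imwrite('pics/s7.png',np.hstack(a)[:,:,::-1])
E
```

```text
[0.45469213 0.06003105 0.19153557]
```

View pics/s7.png

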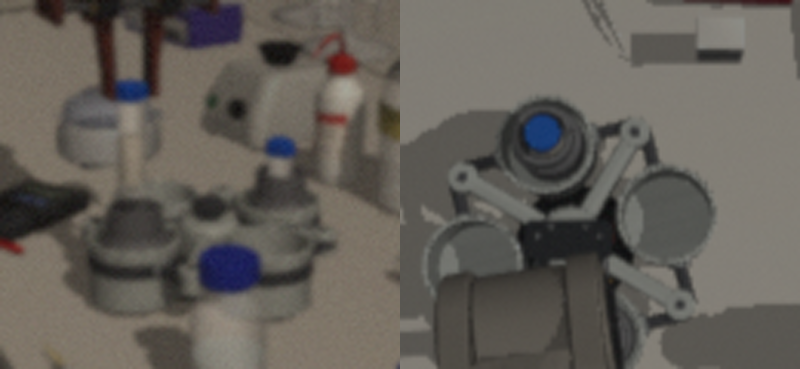

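Tube 1 stands in the far adapter, with its cap at crop (543,132). Tube 2 hangs at u≈131 over the near adapter's mouth at u≈135, so I'm shifting 2 mm and lowering.

Request:
{"name": "arm_command", "arguments": {
  "series": [
    [0,0.02,0.25,0,0.2],
    [0,0.02,0.5,0,0.2],
    [0,0.02,0.7,0,0.2],
    [0,0.02,0.8,0,0.2],
    [0,0.02,0.85,0,0.2],
    [0,0.02,0.87,0,0.2],
    [0,0.02,0.88,0,0.2],
    [0,0.02,0.88,0,0.2]
  ]
}}

```text
time_s: 27.95
ee_pos: [0.4579, 0.0616, 0.1051]
tool_rot: [3.141, -0.0, 1.57]
wrist_force: [-0.3, 0.9, 0.8]
finger_gap: 0.0345
gripper_force: 12.0
```

Request:
{"name": "arm_command", "arguments": {
  "series": [
    [0,0,0.02,0,0.2],
    [0,0,0.03,0,0.2],
    [0,0,0.035,0,0.2],
    [0,0,0.035,0,0.2]
  ]
}}

```text
time_s: 28.45
ee_pos: [0.4579, 0.0615, 0.1016]
tool_rot: [3.142, -0.0, 1.57]
wrist_force: [-1.5, -0.6, 5.4]
finger_gap: 0.034
gripper_force: 12.0
```

Request:
{"name": "arm_command", "arguments": {
  "series": [
    [0,0,0,0,0.6],
    [0,0,0,0,0.6],
    [0,0,0,0,0.6],
    [0,0,-0.1,0,0.6],
    [0,0,-0.5,0,0.6],
    [0,0,-1,0,0.6],
    [0,0,-1,0,0.6]
  ]
}}

```text
time_s: 29.32
ee_pos: [0.4603, 0.062, 0.2049]
tool_rot: [3.135, -0.004, 1.57]
wrist_force: [0.5, -0.4, -0.4]
finger_gap: 0.0525
gripper_force: 0.0
```

Request:
{"name": "arm_command", "arguments": {
  "series": [
    [-0.4,0,0,0,1],
    [-0.8,0,0,0,1],
    [-1,0,0,0,1]
  ]
}}

```text
time_s: 29.7
ee_pos: [0.4568, -0.0407, 0.2008]
tool_rot: [-3.141, 0.0, 1.567]
wrist_force: [-0.8, 0.6, -1.3]
finger_gap: 0.0789
gripper_force: 0.0
```

Request:
{"name": "arm_command", "arguments": {
  "series": [
    [-0.5,0,0,0,1],
    [-1,0,0,0,1]
  ]
}}

```text
time_s: 29.95
ee_pos: [0.457, -0.1395, 0.2008]
tool_rot: [-3.141, -0.0, 1.571]
wrist_force: [0.7, 0.0, 0.1]
finger_gap: 0.088
gripper_force: 0.0
```

Request:
{"name": "arm_command", "arguments": {
  "series": [
    [-0.36,-0.03,0,0,1],
    [-0.36,-0.03,0.2,0,1],
    [-0.36,-0.03,0.4,0,1],
    [-0.36,-0.03,0.4,0,1]
  ]
}}

```text
time_s: 30.45
ee_pos: [0.4528, -0.1744, 0.1598]
tool_rot: [-3.138, 0.0, 1.569]
wrist_force: [0.4, -0.7, 1.0]
finger_gap: 0.088
gripper_force: 0.0
```

```bash
python3 - <<'E'
from h import *
print(telemetry.sense()['ee_pos'])
A=optics.snapshot('side')[140:260,180:310];B=optics.snapshot('top')[170:290,200:330]
a=[cv2.resize(x,(400,369),interpolation=cv2.INTER_CUBIC) for x in(A,B)];cv2.imwrite('pics/s8.png',np.hstack(a)[:,:,::-1])
E
```

```text
[ 0.45278045 -0.17437136  0.15982355]
```

View pics/s8.png

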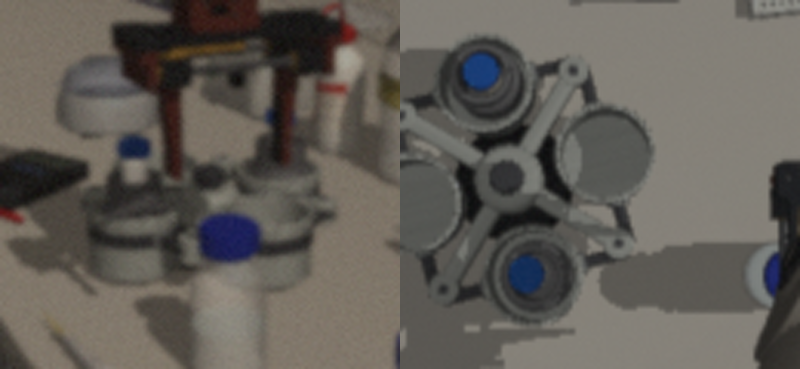

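Both tubes stand in their adapters, with caps at crop (482,72) and (526,274). The fingers at u=175 and 284 straddle the bottle cap at u≈229. I'm gripping it.

Request:
{"name": "arm_command", "arguments": {
  "series": [
    [0,0.01,0.25,0,1],
    [0,0.01,0.5,0,1],
    [0,0.01,0.7,0,1],
    [0,0.01,0.7,0,1],
    [0,0.01,0.7,0,0.4],
    [0,0.01,0.7,0,0.4],
    [0,0.01,0.7,0,0.4],
    [0,0.01,0.7,0,0.4]
  ],
  "force": 30
}}

```text
time_s: 31.55
ee_pos: [0.4554, -0.1745, 0.0915]
tool_rot: [3.141, -0.0, 1.57]
wrist_force: [-0.6, 0.3, 3.9]
finger_gap: 0.0523
gripper_force: 30.0
```

Request:
{"name": "arm_command", "arguments": {
  "series": [
    [0,0,0,0,0.3],
    [0,0,0,0,0.3],
    [0,0,0,0,0.3]
  ]
}}

```text
time_s: 31.92
ee_pos: [0.4554, -0.1747, 0.0915]
tool_rot: [3.142, -0.0, 1.57]
wrist_force: [-1.6, 0.5, 5.8]
finger_gap: 0.0527
gripper_force: 30.0
```

Request:
{"name": "arm_command", "arguments": {
  "series": [
    [0,0,-0.1,0,0.3],
    [0,0,-0.4,0,0.3],
    [0,0,-0.7,0,0.3],
    [0,0,-1,0,0.3],
    [0,0,-1,0,0.3]
  ],
  "force": 35
}}

```text
time_s: 32.55
ee_pos: [0.4567, -0.1748, 0.1928]
tool_rot: [3.138, -0.0, 1.57]
wrist_force: [0.1, 0.4, -4.4]
finger_gap: 0.0526
gripper_force: 35.0
```

Request:
{"name": "arm_command", "arguments": {
  "series": [
    [0,0,-0.3,0,0.3],
    [0.2,0.2,-0.5,0,0.3],
    [0.4,0.4,-0.5,0,0.3],
    [0.7,0.6,-0.5,0,0.3],
    [1,0.8,-0.5,0,0.3]
  ]
}}

```text
time_s: 33.17
ee_pos: [0.5356, -0.0726, 0.2389]
tool_rot: [-3.139, 0.0, 1.571]
wrist_force: [0.1, -0.7, -3.2]
finger_gap: 0.0522
gripper_force: 35.0
```

Request:
{"name": "arm_command", "arguments": {
  "series": [
    [0.3,0.15,0,0,0.3],
    [0.6,0.34,0,0,0.3],
    [0.66,0.35,0.1,0,0.3],
    [0.66,0.35,0.3,0,0.3],
    [0.66,0.35,0.4,0,0.3],
    [0.66,0.35,0.4,0,0.3]
  ]
}}

```text
time_s: 33.92
ee_pos: [0.5695, -0.009, 0.1997]
tool_rot: [-3.139, 0.001, 1.569]
wrist_force: [0.2, 0.1, -2.3]
finger_gap: 0.0524
gripper_force: 35.0
```

```bash
python3 - <<'E'
from h import *
print(telemetry.sense()['ee_pos'])
A=optics.snapshot('side')[130:250,190:320];B=optics.snapshot('top')[170:290,200:330]
a=[cv2.resize(x,(400,369),interpolation=cv2.INTER_CUBIC) for x in(A,B)];cv2.imwrite('pics/s9.png',np.hstack(a)[:,:,::-1])
E
```

```text
[ 0.56945129 -0.0089974   0.1996803 ]
```

View pics/s9.png

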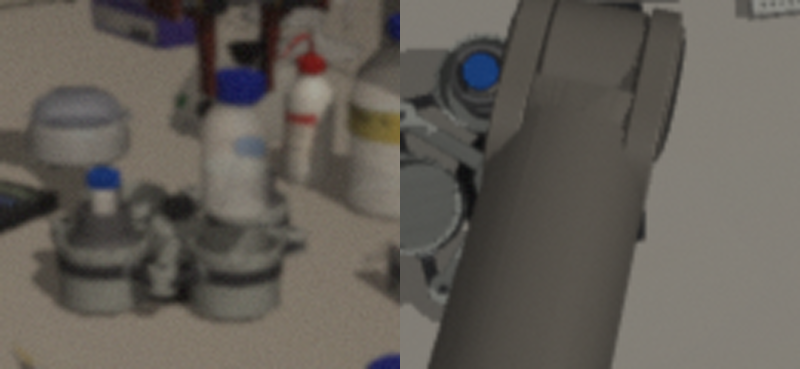

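Bottle 1 at u≈238 is centred over the right bucket at u≈237. I'm lowering it.

Request:
{"name": "arm_command", "arguments": {
  "series": [
    [0,0,0.2,0,0.3],
    [0,0,0.4,0,0.3],
    [0,0,0.6,0,0.3],
    [0,0,0.75,0,0.3],
    [0,0,0.83,0,0.3],
    [0,0,0.87,0,0.3],
    [0,0,0.9,0,0.3],
    [0,0,0.9,0,0.3]
  ]
}}

```text
time_s: 35.02
ee_pos: [0.5708, -0.0087, 0.1114]
tool_rot: [3.141, -0.0, 1.57]
wrist_force: [0.4, -0.7, -3.2]
finger_gap: 0.0521
gripper_force: 35.0
```

Request:
{"name": "arm_command", "arguments": {
  "series": [
    [0,0,0.01,0,0.3],
    [0,0,0.025,0,0.3],
    [0,0,0.035,0,0.3],
    [0,0,0.035,0,0.3]
  ]
}}

```text
time_s: 35.52
ee_pos: [0.5705, -0.0087, 0.1077]
tool_rot: [-3.141, 0.0, 1.57]
wrist_force: [-0.5, -0.6, -3.1]
finger_gap: 0.0525
gripper_force: 35.0
```

Request:
{"name": "arm_command", "arguments": {
  "series": [
    [0,0,0.01,0,0.3],
    [0,0,0.015,0,0.3],
    [0,0,0.015,0,0.3]
  ]
}}

```text
time_s: 35.9
ee_pos: [0.5707, -0.0088, 0.1066]
tool_rot: [3.141, -0.0, 1.57]
wrist_force: [-1.1, 0.6, 1.7]
finger_gap: 0.0527
gripper_force: 35.0
```

Request:
{"name": "arm_command", "arguments": {
  "series": [
    [0,0,0,0,0.8],
    [0,0,0,0,0.8],
    [0,0,0,0,0.8],
    [0,0,0,0,0.8],
    [0,0,-0.1,0,0.8],
    [0,0,-0.5,0,0.8],
    [0,0,-1,0,0.8],
    [0,0,-1,0,0.8]
  ]
}}

```text
time_s: 36.9
ee_pos: [0.5733, -0.0092, 0.2105]
tool_rot: [3.134, -0.001, 1.569]
wrist_force: [-0.4, -0.8, 0.1]
finger_gap: 0.0706
gripper_force: 0.0
```

Request:
{"name": "arm_command", "arguments": {
  "series": [
    [-0.4,0,0,0,1],
    [-0.8,0,0,0,1],
    [-1,0,0,0,1]
  ]
}}

```text
time_s: 37.28
ee_pos: [0.5696, -0.1112, 0.2059]
tool_rot: [-3.141, 0.001, 1.567]
wrist_force: [0.3, 1.1, 1.0]
finger_gap: 0.0879
gripper_force: 0.0
```

Request:
{"name": "arm_command", "arguments": {
  "series": [
    [-0.5,-0.2,0,0,1],
    [-1,-0.4,0,0,1]
  ]
}}

```text
time_s: 37.52
ee_pos: [0.5295, -0.2095, 0.2056]
tool_rot: [-3.141, -0.0, 1.571]
wrist_force: [-0.4, -0.4, 0.2]
finger_gap: 0.0882
gripper_force: 0.0
```

Request:
{"name": "arm_command", "arguments": {
  "series": [
    [-0.5,-0.2,0,0,1],
    [-1,-0.34,0,0,1]
  ]
}}

```text
time_s: 37.78
ee_pos: [0.495, -0.3098, 0.2058]
tool_rot: [-3.141, -0.001, 1.57]
wrist_force: [1.5, -0.5, -0.2]
finger_gap: 0.0877
gripper_force: 0.0
```

Request:
{"name": "arm_command", "arguments": {
  "series": [
    [-0.5,0,0,0,1],
    [-1,0,0,0,1],
    [-1,0,0,0,1]
  ]
}}

```text
time_s: 38.15
ee_pos: [0.4935, -0.4129, 0.2057]
tool_rot: [-3.14, 0.002, 1.563]
wrist_force: [0.6, 0.9, -0.3]
finger_gap: 0.0881
gripper_force: 0.0
```

Request:
{"name": "arm_command", "arguments": {
  "series": [
    [-0.23,0,0,0,1],
    [-0.23,0,0.2,0,1],
    [-0.23,0,0.4,0,1],
    [-0.23,0,0.4,0,1]
  ]
}}

```text
time_s: 38.65
ee_pos: [0.4955, -0.4287, 0.1633]
tool_rot: [-3.138, -0.004, 1.571]
wrist_force: [-0.2, -0.1, 0.3]
finger_gap: 0.0878
gripper_force: 0.0
```

```bash
python3 - <<'E'
from h import *
print(telemetry.sense()['ee_pos'])
A=optics.snapshot('side')[180:300,250:380];B=optics.snapshot('top')[170:290,180:310]
a=[cv2.resize(x,(400,369),interpolation=cv2.INTER_CUBIC) for x in(A,B)];cv2.imwrite('pics/s10.png',np.hstack(a)[:,:,::-1])
E
```

```text
[ 0.49551615 -0.42870704  0.16328228]
```

View pics/s10.png

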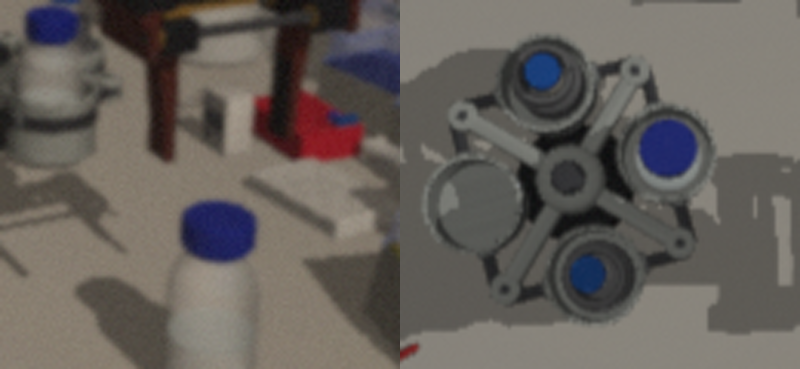

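Bottle 1 sits upright in the right bucket, and both tubes are in place. The fingers straddle bottle 2's cap at crop (218,230). I'm gripping it.

Request:
{"name": "arm_command", "arguments": {
  "series": [
    [0,0,0.25,0,1],
    [0,0,0.5,0,1],
    [0,0,0.74,0,1],
    [0,0,0.74,0,1],
    [0,0,0.74,0,0.4],
    [0,0,0.74,0,0.4],
    [0,0,0.74,0,0.4],
    [0,0,0.74,0,0.4]
  ],
  "force": 30
}}

```text
time_s: 39.75
ee_pos: [0.4961, -0.4318, 0.0927]
tool_rot: [3.141, 0.0, 1.57]
wrist_force: [-1.0, 0.5, 0.8]
finger_gap: 0.0523
gripper_force: 30.0
```

Request:
{"name": "arm_command", "arguments": {
  "series": [
    [0,0,0,0,0.3],
    [0,0,0,0,0.3],
    [0,0,0,0,0.3]
  ]
}}

```text
time_s: 40.12
ee_pos: [0.4961, -0.4319, 0.0927]
tool_rot: [3.141, 0.0, 1.57]
wrist_force: [-0.7, 0.0, 5.6]
finger_gap: 0.0523
gripper_force: 30.0
```

Request:
{"name": "arm_command", "arguments": {
  "series": [
    [0,0,-0.1,0,0.3],
    [0,0,-0.4,0,0.3],
    [0,0,-0.7,0,0.3],
    [0,0,-1,0,0.3],
    [0,0,-1,0,0.3]
  ],
  "force": 35
}}

```text
time_s: 40.75
ee_pos: [0.497, -0.4325, 0.1941]
tool_rot: [3.138, 0.002, 1.57]
wrist_force: [0.6, -0.1, -3.8]
finger_gap: 0.0522
gripper_force: 35.0
```

Request:
{"name": "arm_command", "arguments": {
  "series": [
    [0,0,-0.3,0,0.3],
    [0.2,0.1,-0.6,0,0.3],
    [0.4,0.2,-0.9,0,0.3],
    [0.7,0.29,-0.9,0,0.3],
    [1,0.29,-0.9,0,0.3]
  ]
}}

```text
time_s: 41.38
ee_pos: [0.5256, -0.3296, 0.2804]
tool_rot: [-3.14, -0.001, 1.571]
wrist_force: [-0.2, 0.5, -3.6]
finger_gap: 0.0524
gripper_force: 35.0
```

Request:
{"name": "arm_command", "arguments": {
  "series": [
    [0.35,0,0,0,0.3],
    [0.7,0,0,0,0.3],
    [1,0,0,0,0.3]
  ]
}}

```text
time_s: 41.75
ee_pos: [0.5246, -0.2293, 0.2802]
tool_rot: [-3.139, -0.001, 1.571]
wrist_force: [0.7, 0.0, -2.9]
finger_gap: 0.0525
gripper_force: 35.0
```

Request:
{"name": "arm_command", "arguments": {
  "series": [
    [0.35,0,0,0,0.3],
    [0.7,0,0,0,0.3],
    [1,0,0,0,0.3]
  ]
}}

```text
time_s: 42.12
ee_pos: [0.5245, -0.1295, 0.2804]
tool_rot: [-3.139, -0.001, 1.571]
wrist_force: [-0.2, 0.3, -3.2]
finger_gap: 0.0528
gripper_force: 35.0
```

Request:
{"name": "arm_command", "arguments": {
  "series": [
    [0.35,0,0,0,0.3],
    [0.7,0,0,0,0.3],
    [1,0,0,0,0.3]
  ]
}}

```text
time_s: 42.5
ee_pos: [0.5244, -0.0297, 0.2805]
tool_rot: [-3.139, -0.0, 1.571]
wrist_force: [-0.2, -0.1, -3.3]
finger_gap: 0.0522
gripper_force: 35.0
```

Request:
{"name": "arm_command", "arguments": {
  "series": [
    [0.35,0,0,0,0.3],
    [0.7,0,0,0,0.3],
    [1,0,0,0,0.3]
  ]
}}

```text
time_s: 42.88
ee_pos: [0.5244, 0.0701, 0.2805]
tool_rot: [-3.139, 0.001, 1.571]
wrist_force: [0.7, 0.2, -3.8]
finger_gap: 0.0523
gripper_force: 35.0
```

Request:
{"name": "arm_command", "arguments": {
  "series": [
    [0.35,0,0,0,0.3],
    [0.7,0,0,0,0.3],
    [1,0,0,0,0.3],
    [1.0,0,0,0,0.3]
  ]
}}

```text
time_s: 43.38
ee_pos: [0.5242, 0.1715, 0.2802]
tool_rot: [-3.139, 0.001, 1.575]
wrist_force: [0.7, -0.0, -4.4]
finger_gap: 0.0525
gripper_force: 35.0
```

Request:
{"name": "arm_command", "arguments": {
  "series": [
    [0.07,0,0.2,0,0.3],
    [0.07,0,0.5,0,0.3],
    [0.07,0,0.8,0,0.3],
    [0.07,0,0.8,0,0.3],
    [0.07,0,0.8,0,0.3]
  ]
}}

```text
time_s: 44.0
ee_pos: [0.5262, 0.1748, 0.2028]
tool_rot: [3.141, 0.0, 1.569]
wrist_force: [0.1, 0.5, -2.7]
finger_gap: 0.0525
gripper_force: 35.0
```

```bash
python3 - <<'E'
from h import *
s=telemetry.sense();p=s['ee_pos'];print(p,s['wrist_force'])
im=optics.snapshot('side')
z=.128+p[2]-.0927
u,v=proj('side',(.5245,.1754,z));c,st=blue(im,int(u),int(v),16);print('b2 over bucket: predicted',u,v,'seen',c,st)
u,v=proj('side',(.57,-.009,.143));c,st=blue(im,int(u),int(v),14);print('b1',u,v,c,st)
E
```

```text
[0.52618217 0.1748038  0.20282851] [ 0.09430651  0.50469113 -2.73529128]
b2 over bucket: predicted 228.95619710875707 145.06567064843068 seen [231.12643678 145.13793103] [13 13 13  8 87]
b1 265.80071590011056 187.22940416814706 [266.94871795 187.37606838] [  9  10  15  10 117]
```

Request:
{"name": "arm_command", "arguments": {
  "series": [
    [0,-0.01,0.2,0,0.3],
    [0,-0.01,0.4,0,0.3],
    [0,-0.01,0.6,0,0.3],
    [0,-0.01,0.75,0,0.3],
    [0,-0.01,0.83,0,0.3],
    [0,-0.01,0.87,0,0.3],
    [0,-0.01,0.9,0,0.3],
    [0,-0.01,0.9,0,0.3]
  ]
}}

```text
time_s: 45.05
ee_pos: [0.5249, 0.1754, 0.1124]
tool_rot: [3.141, -0.0, 1.57]
wrist_force: [-0.5, -0.6, -3.2]
finger_gap: 0.0523
gripper_force: 35.0
```

Request:
{"name": "arm_command", "arguments": {
  "series": [
    [0,0,0.02,0,0.3],
    [0,0,0.03,0,0.3],
    [0,0,0.03,0,0.3]
  ]
}}

```text
time_s: 45.42
ee_pos: [0.5247, 0.1754, 0.1092]
tool_rot: [-3.142, -0.0, 1.57]
wrist_force: [-0.3, -0.5, -2.5]
finger_gap: 0.0527
gripper_force: 35.0
```

Request:
{"name": "arm_command", "arguments": {
  "series": [
    [0,0,0.01,0,0.3],
    [0,0,0.017,0,0.3],
    [0,0,0.017,0,0.3]
  ]
}}

```text
time_s: 45.8
ee_pos: [0.5248, 0.1754, 0.1077]
tool_rot: [3.142, -0.0, 1.57]
wrist_force: [0.3, 0.8, -1.8]
finger_gap: 0.0524
gripper_force: 35.0
```

Request:
{"name": "arm_command", "arguments": {
  "series": [
    [0,0,0,0,0.8],
    [0,0,0,0,0.8],
    [0,0,0,0,0.8],
    [0,0,0,0,0.8],
    [0,0,-0.1,0,0.8],
    [0,0,-0.5,0,0.8],
    [0,0,-1,0,0.8],
    [0,0,-1,0,0.8]
  ]
}}

```text
time_s: 46.8
ee_pos: [0.5275, 0.1759, 0.2118]
tool_rot: [3.135, -0.004, 1.569]
wrist_force: [-0.2, 1.0, -1.1]
finger_gap: 0.0703
gripper_force: 0.0
```

Request:
{"name": "arm_command", "arguments": {
  "series": [
    [0.3,0,-0.3,0,0.8],
    [0.6,0,-0.5,0,0.8],
    [1,0,-0.5,0,0.8],
    [1,0,-0.5,0,0.8]
  ]
}}

```text
time_s: 47.3
ee_pos: [0.5236, 0.2793, 0.2566]
tool_rot: [-3.14, -0.0, 1.576]
wrist_force: [0.1, -0.5, 0.6]
finger_gap: 0.0701
gripper_force: 0.0
```

Request:
{"name": "arm_command", "arguments": {
  "series": [
    [0.5,0,0,0,0.8],
    [1,0,0,0,0.8],
    [1,0,0,0,0.8],
    [1,0,0,0,0.8]
  ]
}}

```text
time_s: 47.8
ee_pos: [0.5252, 0.3734, 0.2569]
tool_rot: [-3.141, 0.002, 1.568]
wrist_force: [-0.5, 0.1, -0.1]
finger_gap: 0.0702
gripper_force: 0.0
```

```bash
python3 - <<'E'
from h import *
for n in('side','top'):
  im=optics.snapshot(n)
  for k,p in(('b1',(.5705,-.0088,.151)),('b2',(.5247,.1754,.151)),('t1',(.641,.1033,.139)),('t2',(.458,.0615,.139))):
    q=np.array(p)-(0,0,.007 if n=='side' else 0)
    u,v=proj(n,q)
    try:c,st=blue(im,int(u),int(v),11);print(n,k,np.round([u,v],1),c.round(1),st[2:])
    except Exception as e:print(n,k,'none')
E
```

```text
side b1 [265.9 186.9] [266.9 187.4] [ 15  10 119]
side b2 [229.5 172.9] [230.5 173.3] [12  8 84]
side t1 [270.3 178.2] [266.8 186.1] [15  7 88]
side t2 [222.8 188.6] [223.2 187.6] [ 9  6 50]
top b1 [266.3 216.6] [266.6 217.5] [ 18  18 256]
top b2 [198.8 234. ] [198.8 235.1] [ 19  19 268]
top t1 [225.9 192.1] [225.9 192.7] [ 11  12 106]
top t2 [241.  258.2] [240.8 258.6] [ 12  12 108]
```

All four caps sit where they should, at seated height and upright, so I'm handing in.

```bash
python3 -c "
from cell import robot
print(robot.finish_job())"
```

```text
the job is handed in; nothing more can be done
None
```

The rotor is loaded as asked and handed in at about 48 s of the 122 s. The second adapter sits opposite the first with a tube in each, and the bottles are in the other two buckets; a final camera check put all four caps at their seated positions.

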